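# Stack the blue well plate on the grey one

## Task

Stack the blue well plate on top of the grey one with its cut corners over the grey plate's cut corners, so that its skirt drops fully over the grey plate's raised deck and it sits level. Leave the orange plate alone and the grey plate where it stands, and let go of the blue plate.

Things in the scene. Friction and masses are not known exactly. Their poses are not given: they have to be found in the camera images.
- plate_blue: Blue well plate to stack, loose, 0.12 kg, 96 (x) x 60 (y) x 30 mm. Skirt with vertical sides 0 to 22 mm up (grip the long sides); above it a deck 8 mm high with dark wells, tapering from 82x46 to 74x38 mm. Hollow below: 14 mm deep, 90x54 mm inside. Both corners at its +x end are cut at 45 degrees (22 mm legs), those at -x are square. Origin: centre of the underside, z up.
- plate_grey: Grey well plate that receives the blue one, loose on the bench, 0.35 kg; same shape and axes (cut corners at +x, origin at centre of underside). A plate stacked on it goes down over its deck with 4 mm play all round (the taper guides it from up to 6 mm off) and rests on the shoulder 22 mm above its underside. Turned end for end it hangs up tilted.
- plate_orange: Orange well plate of the same size, a bystander, loose on the bench; its two cut corners are diagonally opposite, so it fits neither. Origin at the centre of its underside.
- blue_cut_end (a point): Middle of the blue plate's cut end: on its end face at +x (48 mm from its origin), at the shoulder, 22 mm above its underside.

How it is judged:
By the outcome, as a careful person would: the job done as asked, in the order asked, and still so for the second after the job is handed in, with the robot touching nothing.
It also fails if it takes over 38 s, if anything falls off the work surface, if the arm or the gripper's body presses on something with over 40 N, if the wrist force passes 120 N, or if a joint passes its speed limit or range.

## Robot

A 6-joint arm with a two-finger parallel gripper is mounted at the origin on a cart in front of the work surface, level with it; the furniture and walls round the work are solid. World frame = base frame: x ahead of the robot, y to its left, z up, the work surface at z = 0. Lengths are in m, angles in degrees, forces in N, time in s.
With the tool pointing down it reaches from about 0.3 to 0.75 m from the base axis. Payload 8.5 kg.
Tool frame: the origin (TCP) lies at the very end of the fingers, on their centre line; the grasp point (between the pads) lies 19 mm behind it; z points along the fingers, y is the line along which they close (so a half turn about z gives the same grasp; the last joint's range is limited). The gripper opens to 85 mm and grips with 20 to 120 N. Pads are 22 mm wide; open, the fingers measure 114 mm over their backs; the gripper's body (76 mm by 85 mm) begins 54 mm behind the grasp point. The pads swing forward as they close: fully open they stand 13 mm farther back than shut.
Start: joints at [64.039, 21.807, 74.336, -0, 83.858, -12.336], TCP at [0.13, 0.535, 0.231] pointing down, gripper open.
Joint ranges: [-178.18, 178.18], [-50.72, 133.34], [12.68, 142.11], [-81.47, 261.47], [9.98, 163.14], [-165.26, 165.26]. Speed limits (degrees/s): [136.94, 136.94, 180, 180, 180, 180].

## Interface

Orientations are given as a 3x3 rotation matrix whose columns are the frame's x, y, z axes.
In Python, from rig import env, optics, spotter gives the robot as it stands.
- The arm moves only by the shell command python3 -m crank 'ROWS' [FORCE]. ROWS is JSON, one flat list of numbers, 5 for each row, row after row: the finger opening in cm, from 0 to 8.54, then the shift along the tool's x, y, z in cm, then the turn about the tool's z in rad. A call has exactly 8 rows; each row shifts and turns the commanded pose from where the row before left it, along the tool's axes as they then stand; what a row does not reach is not made up. A row lasts 1/12 s, in which the tool goes at most 41.7 mm and 7.16 degrees, less where a joint would pass 70% of its speed; a pose out of reach is approached as far as the arm can. A call is refused whole if a number of a shift passes 4.17 or a number of a turn 0.125, either way. A call with a gripper value outside its range is refused whole. The fingers move at their own pace and stop on an object; FORCE is the grip in N (left out, the last holds). Time passes only in rows, so rows that do not move let the fingers close, or fill a call up. It gives the time, the measured TCP pose, the force, the opening and the grip force at its end, in the units of the state.
- env.observe(): the state, without advancing time (a new reading comes with each control period).
- optics.get_image(name): name is "scene" or "top"; returns a dict with "color" (384x512x3 uint8, red, green, blue), "intrinsics" (3x3 intrinsics, pixels), "pose" (4x4, takes a point from camera to world coordinates). Camera axes: x right, y up, looking along -z (the intrinsics and any distortion apply to the point x, -y, -z); pixel columns grow to the right and rows downward; lengths in m; the calibration is good to about 2 mm. A picture is of the moment at which its call begins. There is no depth.
- env.close_job(): hands the job in; it is judged then, once.
Trained networks look in a picture, given as the dict that the camera call returned (one of the last four; its "shot" number tells which), for a name from the list of things; names that differ only in an ending like _2 or _b are one class to them, and where a whole thing is asked for, a point or a joint stands for the part that bears it (a point fixed in the world has none). Each returns a list of dicts, best first, with "score" (0 to 1); they miss things now and then, are a little off and sometimes report something else, mostly with a low value. They report only what shows in the picture. A call takes as long as a camera call.
- spotter.look_for(picture, query): "at" ([column, row] as shares, 0 to 1, of the picture: columns of its width, rows of its height, amid what is visible of it).
The state is a dict: "time_s": time; "q": joint angles; "qvel": joint speeds; "joint_efforts": joint torques, N m; "position": TCP position; "tool_rot": TCP orientation; "ft_force": force on the tool from outside, world axes, zero at the start; "wrist_torque": the same for the moment, N m; "grip_width": finger opening in m; "gripper_force": force on a finger pad.
Only numpy, scipy, OpenCV 4.12 (cv2) and the standard library are available. Lean on these libraries where they do the work, as an engineer would, in place of code of your own. Each camera call takes 0.05 s, during which the arm holds its last target. There are 200 camera calls.

## Working session

There is one attempt and no reset: what is moved stays moved. The work goes in short steps, Python scripts to look and compute and a shell command to move; the robot and the scene stay as the last step left them, time stands still between calls to the robot, and variables do not carry over. Pictures are saved under pics/ and viewed, at most 10 in all, crops included, and the job is handed in when it is done.

```bash
mkdir -p pics; python3 - <<'E'
from rig import env, optics, spotter
import cv2, numpy as np
for n in ("scene","top"):
    p=optics.get_image(n); cv2.imwrite(f"pics/{n}1.png",p["color"][:,:,::-1])
    print(n,p["intrinsics"],np.round(p["pose"],4).tolist(),[k for k in p])
    for q in ("plate_blue","plate_grey","plate_orange","blue_cut_end"):
        print(q,[(np.round(np.array(d["at"])*[512,384],1),round(d["score"],2)) for d in spotter.look_for(p,q)[:3]])
s=env.observe();print(s["time_s"],s["position"],np.round(s["tool_rot"],3))
E
```

```text
scene [[366.93623647   0.         255.42407727]
 [  0.         366.93623647 194.18527033]
 [  0.           0.           1.        ]] [[0.8677, 0.3225, -0.3784, 0.2018], [-0.4966, 0.529, -0.6881, -0.7192], [-0.0217, 0.785, 0.6192, 0.5774], [0.0, 0.0, 0.0, 1.0]] ['color', 'intrinsics', 'pose', 'shot']
plate_blue [(array([219.9, 173.5]), 0.96), (array([228.2, 221.7]), 0.18)]
plate_grey [(array([313. , 288.9]), 0.72)]
plate_orange [(array([229.3, 221.9]), 0.62)]
blue_cut_end [(array([220.3, 171. ]), 0.98)]
top [[360.20890482   0.         249.70850758]
 [  0.         360.20890482 189.44500055]
 [  0.           0.           1.        ]] [[-0.0289, 0.9863, -0.1625, 0.3558], [-0.9996, -0.0288, 0.0032, -0.1281], [-0.0015, 0.1625, 0.9867, 0.9549], [0.0, 0.0, 0.0, 1.0]] ['color', 'intrinsics', 'pose', 'shot']
plate_blue []
plate_grey [(array([348.8, 190.8]), 0.63)]
plate_orange [(array([252.9, 211.1]), 0.68)]
blue_cut_end [(array([184.3, 190.7]), 0.55)]
0.5 [0.12953776 0.53450813 0.23130029] [[-0.972  0.236 -0.   ]
 [ 0.236  0.972 -0.   ]
 [ 0.    -0.    -1.   ]]
```

View pics/scene1.png

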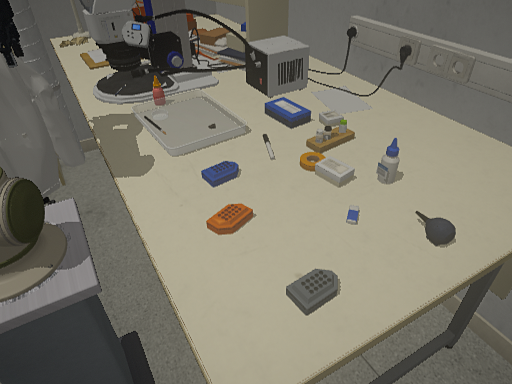

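View pics/top1.png

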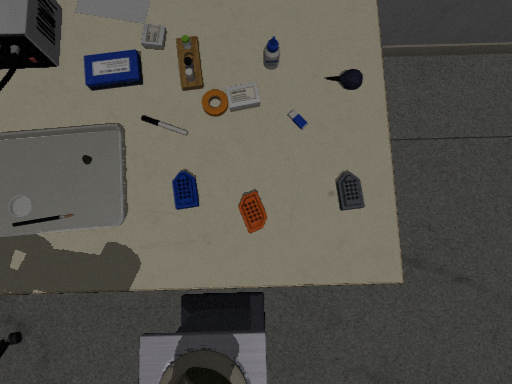

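The top view shows blue at about (185,190) and grey at (349,191), both with the cut end towards the top of the image (+x). Orange sits between them at (253,211). Next I fit the poses from silhouettes.

```bash
cat > fit.py <<'E'
import cv2, numpy as np
from scipy.optimize import minimize
def outline(l,w,c): # cut at +x
    return np.array([[-l/2,-w/2],[l/2-c,-w/2],[l/2,-w/2+c],[l/2,w/2-c],[l/2-c,w/2],[-l/2,w/2]])
O=outline(.096,.060,.022); D=outline(.074,.038,.016)
M=np.vstack([np.c_[O,np.zeros(6)],np.c_[O,np.full(6,.022)],np.c_[D,np.full(6,.03)]])
def proj(p,X):
    T=np.linalg.inv(np.array(p["pose"])); c=X@T[:3,:3].T+T[:3,3]
    K=np.array(p["intrinsics"]); u=np.c_[c[:,0],-c[:,1],-c[:,2]]@K.T
    return u[:,:2]/u[:,2:]
def ray(p,uv,z):
    K=np.array(p["intrinsics"]);P=np.array(p["pose"])
    d=np.linalg.inv(K)@[uv[0],uv[1],1]; d=P[:3,:3]@[d[0],-d[1],-d[2]]
    return P[:3,3]+d*(z-P[2,3])/d[2]
def mask(p,uv,colour,r=32):
    u,v=map(int,uv); im=p["color"].astype(float); m=np.zeros(im.shape[:2],np.uint8)
    w=im[max(v-r,0):v+r,u-r:u+r]; R,G,B=w[...,0],w[...,1],w[...,2]
    bg=np.median(w.reshape(-1,3),0); 
    if colour=="blue": k=(B>R*1.25)
    elif colour=="orange": k=(R>2*B)
    else: k=(np.abs(R-B)<0.12*R+6)&(R<0.8*bg[0])
    k=cv2.morphologyEx(k.astype(np.uint8),cv2.MORPH_CLOSE,np.ones((3,3)))
    n,l,s,_=cv2.connectedComponentsWithStats(k); i=1+np.argmax(s[1:,4])
    m[max(v-r,0):v+r,u-r:u+r]=l==i
    return m
S=8
def render(p,x,y,a,box,z):
    c,s=np.cos(a),np.sin(a); X=np.c_[M[:,0]*c-M[:,1]*s+x,M[:,0]*s+M[:,1]*c+y,M[:,2]+z]
    u0,v0,r=box; h=cv2.convexHull(((proj(p,X)-[u0-r-.5,v0-r-.5])*S*16-8).round().astype(np.int32))
    im=np.zeros((2*r*S,2*r*S),np.uint8); cv2.fillConvexPoly(im,h,255,shift=4)
    return cv2.resize(im,(2*r,2*r),interpolation=cv2.INTER_AREA)/255.
def fit(p,uv,colour,a0,z=0.,r=32):
    m=mask(p,uv,colour,r); u,v=map(int,uv); mw=m[v-r:v+r,u-r:u+r].astype(float)
    x0=ray(p,uv,z+.015)[:2]
    f=lambda q:np.abs(render(p,q[0]/100,q[1]/100,q[2]/10,(u,v,r),z)-mw).sum()
    best=None
    for da in (-.3,0,.3):
        q0=[x0[0]*100,x0[1]*100,(a0+da)*10]
        o=minimize(f,q0,method="Nelder-Mead",options=dict(initial_simplex=np.array([q0]+[np.add(q0,e) for e in np.eye(3)*[1,1,2]])))
        if best is None or o.fun<best.fun: best=o
    q=best.x; return q[0]/100,q[1]/100,q[2]/10,best.fun,mw.sum(),m
E
cat > meas.py <<'E'
import sys; from rig import env,optics; from fit import *
P={n:optics.get_image(n) for n in("scene","top")}
W={"top":{"blue":(185,190),"grey":(349,191),"orange":(253,211)},"scene":{"blue":(220,173),"grey":(313,289),"orange":(230,219)}}
tiles=[]
for c in("blue","grey"):
    for n in P:
        x,y,a,e,A,m=fit(P[n],W[n][c],c,0.); print(c,n,round(x*1000,1),round(y*1000,1),round(np.degrees(a),1),round(e,1),A)
        u,v=W[n][c]; w=P[n]["color"][v-32:v+32,u-32:u+32,::-1].copy(); w2=w.copy(); w2[(m[v-32:v+32,u-32:u+32]>0)]=(0,255,0)
        tiles.append(cv2.resize(np.vstack([w,w2]),None,fx=3,fy=3,interpolation=0))
cv2.imwrite("pics/tiles.png",np.hstack(tiles))
for c in("blue","grey","orange"):
    print(c,[ray(P[n],W[n][c],.015).round(3) for n in P])
E
python3 meas.py
```

```text
blue scene 518.5 42.2 8.0 42.4 631.0
blue top 516.8 40.9 7.1 29.5 810.0
grey scene 502.5 -394.7 5.1 49.9 1600.0
grey top 501.0 -393.9 5.7 70.0 908.0
blue [array([0.51 , 0.035, 0.015]), array([0.514, 0.04 , 0.015])]
grey [array([ 0.496, -0.397,  0.015]), array([ 0.499, -0.393,  0.015])]
orange [array([ 0.45 , -0.143,  0.015]), array([ 0.453, -0.138,  0.015])]
```

View pics/tiles.png

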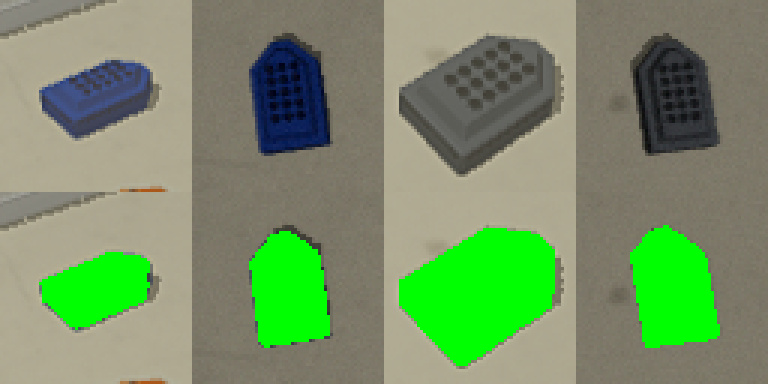

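Masks are clean and both cameras agree to about 1.5 mm. Blue is at (517.5, 41.5) mm with yaw 7.5°, and grey at (501.7, -394.3) mm with yaw 5.4°. I turn the tool -0.368 rad first, then travel above blue.

```bash
python3 -m crank '[8.5,0,0,0,-0.1227, 8.5,0,0,0,-0.1227, 8.5,0,0,0,-0.1227, 8.5,-1,-1.7,0,0, 8.5,-2,-3.37,0,0, 8.5,-2,-3.37,0,0, 8.5,-2,-3.37,0,0, 8.5,-2,-3.37,0,0]'
python3 -m crank '[8.5,-2,-3.37,0,0, 8.5,-2,-3.37,0,0, 8.5,-2,-3.37,0,0, 8.5,-2,-3.37,0,0, 8.5,-2,-3.37,0,0, 8.5,-2,-3.37,0,0, 8.5,-2,-3.37,0,0, 8.5,-2,-3.37,0,0]'
cat > to.py <<'E'
import sys,numpy as np; from rig import env
s=env.observe();x,y,z,a=map(float,sys.argv[1:]); R=np.array(s["tool_rot"]);p=np.array(s["position"])
yaw=np.degrees(np.arctan2(-R[0,1],R[1,1])); print("t",s["time_s"],"p",p.round(4),"yaw",yaw.round(2),"tilt",R[:,2].round(3),"w",s["grip_width"],"q",np.round(s["q"],0))
print("f",np.round(s["ft_force"],1),"shift cm",(R.T@(np.array([x,y,z])-p)*100).round(2),"turn",round(-np.radians(a-yaw),4))
E
python3 to.py .5175 .0415 .07 7.5
```

```text
time_s: 1.27
position: [0.2391, 0.3942, 0.2314]
tool_rot: [[-0.991, -0.131, 0.0], [-0.131, 0.991, 0.0], [-0.0, 0.0, -1.0]]
ft_force: [1.0, 0.3, -0.2]
grip_width: 0.0852
gripper_force: 0.0
time_s: 1.93
position: [0.4331, 0.1473, 0.2316]
tool_rot: [[-0.992, -0.13, 0.001], [-0.13, 0.992, 0.0], [-0.001, 0.0, -1.0]]
ft_force: [0.3, 2.3, -0.1]
grip_width: 0.0852
gripper_force: 0.0
t 1.9333 p [0.4331 0.1473 0.2316] yaw 7.45 tilt [ 0.001  0.    -1.   ] w 0.08515060888970691 q [  4.  12.  88.   0.  79. -94.]
f [ 0.3  2.3 -0.1] shift cm [ -6.99 -11.59  16.16] turn -0.0009
```

```bash
python3 -m crank '[8.5,-2,-3.3,0,0, 8.5,-2,-3.3,0,0, 8.5,-2,-3.3,1,0, 8.5,-1,-1.7,3,0, 8.5,0,0,4,0, 8.5,0,0,4,0, 8.5,0,0,3,0, 8.5,0,0,0,0]'
python3 to.py .5175 .0415 .004 7.5
```

```text
time_s: 2.6
position: [0.5138, 0.0434, 0.0764]
tool_rot: [[-0.992, -0.129, -0.01], [-0.129, 0.992, 0.001], [0.01, 0.003, -1.0]]
ft_force: [-0.7, 0.4, -0.7]
grip_width: 0.0855
gripper_force: 0.0
t 2.6 p [0.5138 0.0434 0.0764] yaw 7.43 tilt [-0.01   0.001 -1.   ] w 0.08548884052429812 q [  -8.   28.   92.    0.   60. -106.]
f [-0.7  0.4 -0.7] shift cm [-0.41 -0.25  7.24] turn -0.0012
```

```bash
python3 -m crank '[8.5,-0.1,-0.2,1.5,0, 8.5,0,0,1.5,0, 8.5,0,0,1,0, 8.5,0,0,0.5,0, 8.5,0,0,0,0, 8.5,0,0,0,0, 8.5,0,0,0,0, 8.5,0,0,0,0]'
python3 to.py .5175 .0415 .004 7.5
python3 - <<'E'
from rig import optics; import cv2
p=optics.get_image("scene");cv2.imwrite("pics/s2.png",cv2.resize(p["color"][100:240,140:320,::-1],None,fx=4,fy=4,interpolation=cv2.INTER_CUBIC))
E
```

```text
time_s: 3.27
position: [0.5183, 0.0414, 0.0372]
tool_rot: [[-0.992, -0.13, 0.001], [-0.13, 0.992, -0.0], [-0.001, -0.0, -1.0]]
ft_force: [-0.5, -0.1, -0.6]
grip_width: 0.0851
gripper_force: 0.0
t 3.2667 p [0.5183 0.0414 0.0372] yaw 7.47 tilt [ 0.001 -0.    -1.   ] w 0.08510195630443812 q [  -8.   32.   94.    0.   54. -106.]
f [-0.5 -0.1 -0.6] shift cm [0.08 0.02 3.32] turn -0.0005
```

View pics/s2.png

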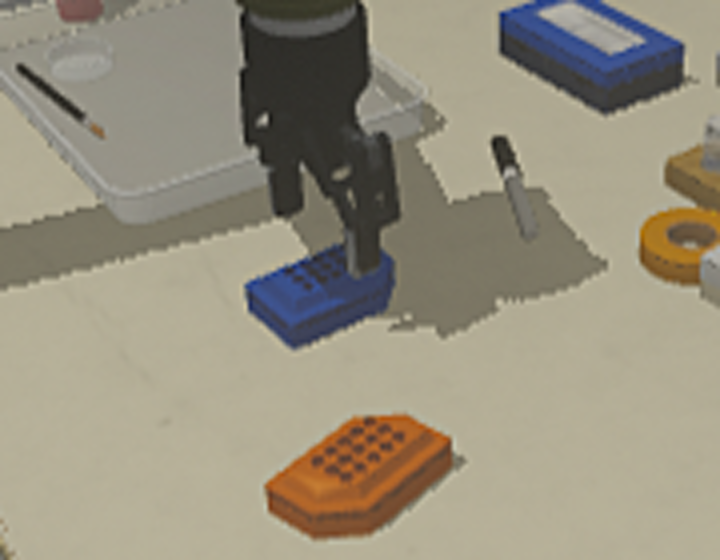

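The fingers straddle blue across its long sides, with the near fingertip at about pixel (230,168). I check that against the model before descending.

```bash
python3 - <<'E'
from rig import optics; from fit import *
p=optics.get_image("scene")
for z in(.037,.05): print(ray(p,(230.5,168),z).round(3))
a=np.radians(7.5)
print((np.array([.5183,.0414])-.05*np.array([-np.sin(a),np.cos(a)])).round(3))
E
python3 -m crank '[8.5,0.1,0,0.8,0, 8.5,0,0,0.8,0, 8.5,0,0,0.8,0, 8.5,0,0,0.5,0, 8.5,0,0,0.3,0, 8.5,0,0,0,0, 8.5,0,0,0,0, 8.5,0,0,0,0]'
python3 to.py .5175 .0415 .004 7.5
```

```text
[0.531 0.012 0.037]
[ 0.523 -0.006  0.05 ]
[ 0.525 -0.008]
time_s: 4.03
position: [0.5171, 0.0412, 0.0045]
tool_rot: [[-0.992, -0.13, 0.0], [-0.13, 0.992, -0.0], [-0.0, -0.0, -1.0]]
ft_force: [0.6, 0.1, 0.3]
grip_width: 0.0849
gripper_force: 0.0
t 4.0333 p [0.5171 0.0412 0.0045] yaw 7.47 tilt [ 0. -0. -1.] w 0.08491936584532912 q [  -9.   35.   96.   -0.   49. -106.]
f [0.6 0.1 0.3] shift cm [-0.04  0.02  0.05] turn -0.0006
```

```bash
python3 -m crank '[8.5,0,0,0.3,0, 7.5,0,0,0,0, 7,0,0,0,0, 6.5,0,0,0,0, 6,0,0,0,0, 5,0,0,0,0, 5,0,0,0,0, 5,0,0,0,0]' 40
python3 to.py .5175 .0415 .004 7.5
```

```text
time_s: 4.7
position: [0.517, 0.0413, 0.0017]
tool_rot: [[-0.992, -0.13, 0.0], [-0.13, 0.992, 0.0], [-0.0, -0.0, -1.0]]
ft_force: [-1.8, 0.7, 5.6]
grip_width: 0.0595
gripper_force: 43.7
t 4.7 p [0.517  0.0413 0.0017] yaw 7.46 tilt [ 0.  0. -1.] w 0.0594666237628558 q [  -9.   35.   96.    0.   49. -106.]
f [-1.8  0.7  5.6] shift cm [-0.05  0.01 -0.23] turn -0.0006
```

Gripped at 59.5 mm. Now lift and carry.

```bash
python3 -m crank '[5,0,0,-0.5,0, 5,0,0,-1,0, 5,0,0,-2,0, 5,0,0,-3,0, 5,0,0,-2.5,0, 5,0,0,-1,0, 5,0,0,0,0, 5,0,0,0,0]'
python3 to.py .5013 -.3944 .1017 5.4
python3 - <<'E'
from rig import optics; import cv2
p=optics.get_image("scene");cv2.imwrite("pics/s3.png",cv2.resize(p["color"][80:220,140:320,::-1],None,fx=4,fy=4,interpolation=cv2.INTER_CUBIC))
E
```

```text
time_s: 5.37
position: [0.5169, 0.0413, 0.1018]
tool_rot: [[-0.992, -0.13, 0.001], [-0.13, 0.992, -0.0], [-0.001, -0.0, -1.0]]
ft_force: [-0.1, 1.0, -0.6]
grip_width: 0.059
gripper_force: 43.5
t 5.3667 p [0.5169 0.0413 0.1018] yaw 7.47 tilt [ 0.001 -0.    -1.   ] w 0.058988841931316274 q [  -9.   26.   91.   -0.   63. -106.]
f [-0.1  1.  -0.6] shift cm [ 7.21e+00 -4.30e+01  1.00e-02] turn 0.0361
```

View pics/s3.png

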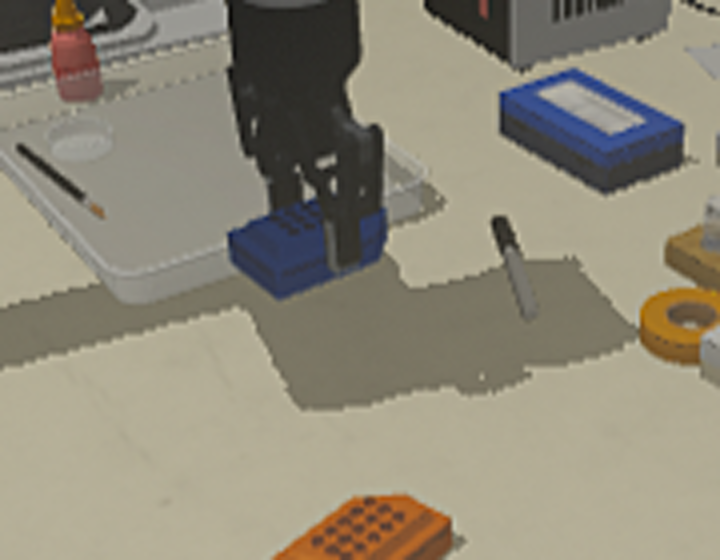

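Blue hangs level, gripped mid-length; the near finger is at about crop (345,250). Next I carry it over grey.

```bash
python3 -m crank '[5,0.3,-1,0,0.036, 5,0.4,-2,0,0, 5,0.5,-3,0,0, 5,0.6,-3.6,0,0, 5,0.6,-3.6,0,0, 5,0.6,-3.6,0,0, 5,0.6,-3.6,0,0, 5,0.6,-3.6,0,0]'
python3 -m crank '[5,0.6,-3.6,0,0, 5,0.6,-3.6,0,0, 5,0.6,-3.6,0,0, 5,0.4,-3,0,0, 5,0.3,-2,0,0, 5,0,-1,0,0, 5,0,0,0,0, 5,0,0,0,0]'
python3 to.py .5013 -.3944 .06 5.4
```

```text
time_s: 6.08
position: [0.4969, -0.2039, 0.1002]
tool_rot: [[-0.996, -0.092, -0.002], [-0.092, 0.996, 0.001], [0.002, 0.001, -1.0]]
ft_force: [1.4, 0.0, -1.5]
grip_width: 0.0591
gripper_force: 43.4
time_s: 6.75
position: [0.4886, -0.3706, 0.1005]
tool_rot: [[-0.996, -0.093, -0.001], [-0.093, 0.996, 0.002], [0.001, 0.002, -1.0]]
ft_force: [0.1, -0.1, -1.5]
grip_width: 0.0587
gripper_force: 43.4
t 6.75 p [ 0.4886 -0.3706  0.1005] yaw 5.35 tilt [-0.001  0.002 -1.   ] w 0.0587387395635456 q [ -48.   35.   75.    0.   71. -144.]
f [ 0.1 -0.1 -1.5] shift cm [-1.05 -2.49  4.04] turn -0.0009
```

```bash
python3 -m crank '[5,-0.3,-0.6,0.5,0, 5,-0.4,-1,0.7,0, 5,-0.35,-0.9,0.7,0, 5,0,0,0.6,0, 5,0,0,0,0, 5,0,0,0,0, 5,0,0,0,0, 5,0,0,0,0]'
python3 to.py .5013 -.3944 .06 5.4
python3 - <<'E'
from rig import optics; from fit import *; from fit import proj,M
p={n:optics.get_image(n) for n in("scene","top")}
out=[]
for n,(u,v,r) in {"scene":(310,265,60),"top":(352,190,45)}.items():
    im=p[n]["color"][v-r:v+r,u-r:u+r,::-1]; k=400/(2*r); im=cv2.resize(im,(400,400),interpolation=cv2.INTER_CUBIC)
    def draw(x,y,a,z,col):
        c,s=np.cos(a),np.sin(a);X=np.c_[M[:,0]*c-M[:,1]*s+x,M[:,0]*s+M[:,1]*c+y,M[:,2]+z]
        q=((proj(p[n],X)-[u-r-.5,v-r-.5])*k-.5).round().astype(int)
        for i in(0,6): cv2.polylines(im,[q[i:i+6]],True,col,1)
    a=np.radians(5.4); draw(.5017,-.3943,a,0,(0,255,255)); draw(.5017,-.3943,a,.0750-.0017,(0,255,0))
    out.append(im)
cv2.imwrite("pics/s4.png",np.hstack(out))
E
```

```text
time_s: 7.42
position: [0.5019, -0.395, 0.0767]
tool_rot: [[-0.996, -0.094, 0.0], [-0.094, 0.996, -0.0], [-0.0, -0.0, -1.0]]
ft_force: [-0.6, 0.1, -0.3]
grip_width: 0.0592
gripper_force: 43.4
t 7.4167 p [ 0.5019 -0.395   0.0767] yaw 5.41 tilt [ 0. -0. -1.] w 0.05917404052119748 q [ -49.   38.   72.   -0.   70. -144.]
f [-0.6  0.1 -0.3] shift cm [0.05 0.07 1.67] turn 0.0002
```

View pics/s4.png

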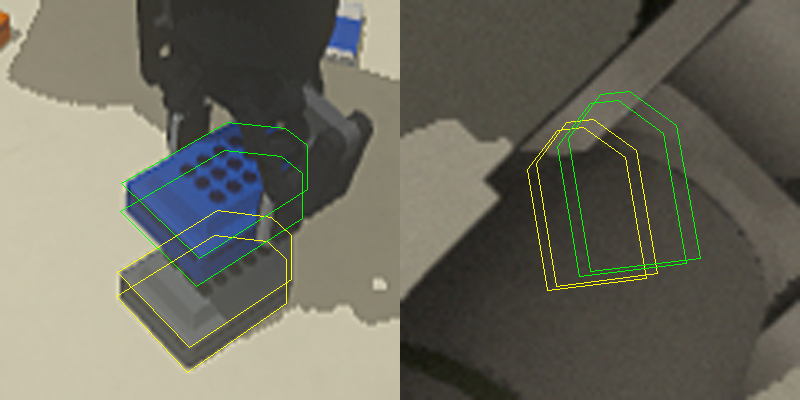

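Blue's outline matches the prediction to about 2 mm in the scene view: its front corner is at (200,285) against a modelled (197,286). Grey is unmoved. I shift -1.3 mm in world x and descend to just above the deck.

```bash
python3 -m crank '[5,0.13,0.07,0.5,0, 5,0,0,1,0, 5,0,0,1,0, 5,0,0,0.8,0, 5,0,0,0.4,0, 5,0,0,0.3,0, 5,0,0,0,0, 5,0,0,0,0]'
python3 to.py .5005 -.3944 .0247 5.4
python3 -m crank '[5,0,0,0.2,0, 5,0,0,0.2,0, 5,0,0,0.2,0, 5,0,0,0.2,0, 5,0,0,0.2,0, 5,0,0,0,0, 5,0,0,0,0, 5,0,0,0,0]'
python3 to.py .5005 -.3944 .0237 5.4
```

```text
time_s: 8.18
position: [0.5005, -0.3947, 0.0363]
tool_rot: [[-0.996, -0.094, 0.0], [-0.094, 0.996, -0.0], [-0.0, -0.0, -1.0]]
ft_force: [0.3, -0.6, -0.7]
grip_width: 0.0588
gripper_force: 43.4
t 8.1833 p [ 0.5005 -0.3947  0.0363] yaw 5.4 tilt [ 0. -0. -1.] w 0.0588208551332284 q [ -49.   41.   74.   -0.   65. -144.]
f [ 0.3 -0.6 -0.7] shift cm [0.   0.03 1.16] turn 0.0001
time_s: 8.85
position: [0.5005, -0.3947, 0.0264]
tool_rot: [[-0.996, -0.094, 0.0], [-0.094, 0.996, -0.0], [-0.0, -0.0, -1.0]]
ft_force: [0.3, -0.7, -0.8]
grip_width: 0.0589
gripper_force: 43.4
t 8.85 p [ 0.5005 -0.3947  0.0264] yaw 5.4 tilt [ 0. -0. -1.] w 0.058876932361615855 q [ -49.   42.   75.    0.   64. -144.]
f [ 0.3 -0.7 -0.8] shift cm [-0.    0.03  0.27] turn 0.0
```

No contact force 5 mm below the deck top, so the skirt is over the deck. I lower the last bit and release gently.

```bash
python3 -m crank '[5,0,0,0.1,0, 5,0,0,0.1,0, 5,0,0,0,0, 5,0,0,0,0, 5.9,0,0,0,0, 6.1,0,0,0,0, 6.3,0,0,0,0, 6.6,0,0,0,0]' 20
python3 to.py .5005 -.3944 .0237 5.4
python3 -m crank '[7,0,0,0,0, 7.5,0,0,0,0, 8,0,0,0,0, 8.5,0,0,0,0, 8.5,0,0,0,0, 8.5,0,0,-0.5,0, 8.5,0,0,-1,0, 8.5,0,0,-2,0]'
python3 -m crank '[8.5,0,0,-3,0, 8.5,0,0,-3,0, 8.5,0,0,-3,0, 8.5,0,2,-3,0, 8.5,0,3.5,-2,0, 8.5,0,3.5,0,0, 8.5,0,3.5,0,0, 8.5,0,3.5,0,0]'
python3 -m crank '[8.5,0,3.5,0,0, 8.5,0,3.5,0,0, 8.5,0,3.5,0,0, 8.5,0,3.5,0,0, 8.5,0,2,0,0, 8.5,0,0,0,0, 8.5,0,0,0,0, 8.5,0,0,0,0]'
python3 - <<'E'
from rig import optics; from fit import *
p={n:optics.get_image(n) for n in("scene","top")}
x,y,a,e,A,m=fit(p["top"],(352,190),"blue",0.,.022); print("blue top z22",x,y,np.degrees(a),e,A)
x,y,a,e,A,m=fit(p["scene"],(312,279),"blue",0.,.022); print("blue scene z22",x,y,np.degrees(a),e,A)
out=[]
for n,(u,v,r) in {"scene":(312,282,40),"top":(350,190,30)}.items():
    im=p[n]["color"][v-r:v+r,u-r:u+r,::-1]; k=400/(2*r); im=cv2.resize(im,(400,400),interpolation=cv2.INTER_CUBIC)
    a=np.radians(5.4);c,s=np.cos(a),np.sin(a)
    for z,col in((0,(0,255,255)),(.022,(0,255,0))):
        X=np.c_[M[:,0]*c-M[:,1]*s+.5017,M[:,0]*s+M[:,1]*c-.3943,M[:,2]+z]
        q=((proj(p[n],X)-[u-r-.5,v-r-.5])*k-.5).round().astype(int)
        for i in(0,6): cv2.polylines(im,[q[i:i+6]],True,col,1)
    out.append(im)
cv2.imwrite("pics/s5.png",np.hstack(out))
E
```

```text
time_s: 9.52
position: [0.5005, -0.3947, 0.0245]
tool_rot: [[-0.996, -0.094, 0.0], [-0.094, 0.996, -0.0], [-0.0, -0.0, -1.0]]
ft_force: [-0.6, -0.2, -0.2]
grip_width: 0.0662
gripper_force: 0.0
t 9.5167 p [ 0.5005 -0.3947  0.0245] yaw 5.4 tilt [ 0. -0. -1.] w 0.06620475586582039 q [ -49.   42.   75.   -0.   64. -144.]
f [-0.6 -0.2 -0.2] shift cm [0.   0.03 0.08] turn 0.0001
time_s: 10.18
position: [0.4998, -0.3939, 0.0586]
tool_rot: [[-0.996, -0.094, -0.002], [-0.094, 0.996, 0.003], [0.002, 0.003, -1.0]]
ft_force: [-0.7, 0.4, -0.6]
grip_width: 0.0851
gripper_force: 0.0
time_s: 10.85
position: [0.485, -0.2338, 0.2008]
tool_rot: [[-0.996, -0.094, 0.002], [-0.094, 0.996, -0.001], [-0.002, -0.001, -1.0]]
ft_force: [0.8, 1.0, 0.3]
grip_width: 0.0847
gripper_force: 0.0
time_s: 11.52
position: [0.4706, -0.0767, 0.1999]
tool_rot: [[-0.996, -0.094, 0.001], [-0.094, 0.996, -0.001], [-0.001, -0.001, -1.0]]
ft_force: [-0.5, 0.0, -0.2]
grip_width: 0.0851
gripper_force: 0.0
blue top z22 0.4998627570564422 -0.3941263974886398 5.157410128284673 32.956862745098036 903.0
blue scene z22 0.5011071655319593 -0.39529028120725485 4.977916609227692 61.4078431372549 1638.0
```

View pics/s5.png

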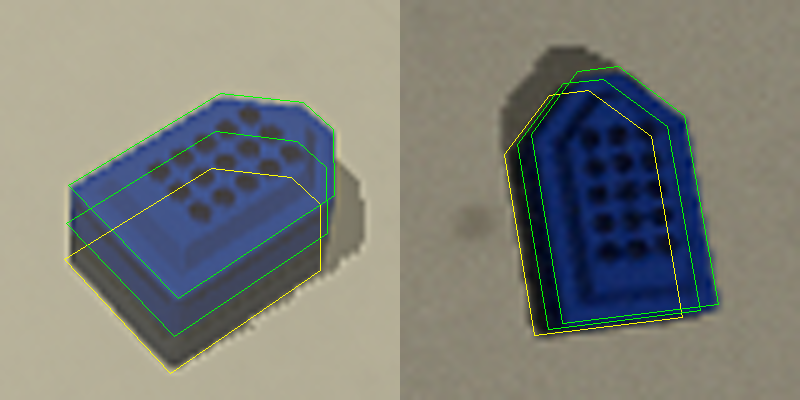

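Blue sits level at the 22 mm height, with its cut corners over grey's and grey unmoved. The skirt's front corner is at (175,335) on the model line. The arm is clear, so I hand in.

```bash
python3 -c "
from rig import env
print(env.close_job())"
```

```text
the job is handed in; nothing more can be done
None
```

The blue plate is stacked level on the grey one, cut corners over cut corners, and released; the grey plate did not shift measurably, the orange plate was never touched, and the job was handed in at about 11.5 s.

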